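# Seat the stone sample and hold the hand scope over it

### The job

Set the larger of the two round sample mounts, polished stone face up, fully down into the holder whose well fits it, and let go of it. Then draw the hand-held inspection scope out of its slanted cradle, turn it upright with its lens end down, and hold it about 3 cm above the middle of the seated mount. Finish while still holding the scope there, raised, still and touching nothing but the gripper; leave the small mount, the jar and the slide box where they are.

Things in the scene. Friction and masses are not known exactly. Their poses are not given: they have to be found in the camera images.
- large_mount_center (a point): centre of the larger sample mount, a plain grey resin cylinder 40 mm in diameter and 34 mm tall, standing on the table, about 70 g, with a pale polished stone patch on its top face; point half-way up (17 mm above its underside), z along its axis, up
- small_mount_center (a point): centre of the smaller sample mount, a grey resin cylinder 28 mm in diameter and 28 mm tall of the same look; point half-way up, z up; a bystander
- wide_well (a point): centre of the floor of the wide round well, 44 mm in diameter and 8 mm deep, in a fixed aluminium plate 80 x 80 x 14 mm; the well's floor is 6 mm above the table, the plate's top 14 mm; z up. The large mount seated here stands 26 mm out of the plate, its top 40 mm above the table
- narrow_well (a point): centre of the floor of the narrow round well, 32 mm in diameter and 8 mm deep, in a second fixed aluminium plate of the same outer size; only the small mount would fit; z up
- cradle: fixed cradle for the scope: steel base plate 110 x 80 x 10 mm with a grey square sleeve that leans 45 degrees from vertical towards the cradle's own +x; origin at the centre of the base's underside, z up. The sleeve is 34 mm wide inside, 42 mm outside and 55 mm deep along its slope
- cradle_seat (a point): centre of the sleeve's inner floor, 30 mm behind (-x) the cradle's origin and 35 mm above the table; axes as the cradle's. The sleeve's mouth is 55 mm up the slope from here
- scope_center (a point): centre of the hand-held inspection scope, a straight black cylinder 30 mm in diameter and 130 mm long, about 120 g, balanced at its middle; point half-way along it, z along its length from the lens end to the tail. At the start its lower 53 to 57 mm are in the sleeve and about 75 mm stand out, leaning 45 degrees; it is free to slide out along the slope
- scope_nose (a point): middle of the scope's flat lens end (white collar), 65 mm from its centre; z points from here to the aluminium tail cap
- jar: white screw-top jar 56 mm in diameter, 65 mm tall; origin at the centre of its underside; a bystander
- slide_box: closed blue and grey slide box 87 x 132 x 34 mm; origin at the centre of its underside; a bystander
There are look-alikes about, which are no part of the job. Of the things shaped like the cradle, the steel one is meant.

How it is judged:
On the way, in this order (a step that is already met when the one before it is completed fails the run):
1. the large mount is seated in the wide well and released, the scope still in its cradle (horizontal distance between large_mount_center and wide_well below 0.005 m and z of large_mount_center in the frame of wide_well between 0.0145 and 0.0195 m and angle between large_mount_center's own z axis and vertical below 0.08 rad and contact force between the fingers and large_mount below 0.1 N and distance between scope_nose and cradle_seat below 0.02 m), for 0.2 s.
2. the scope is clear of its cradle, held by the fingers (distance between scope_nose and cradle_seat above 0.07 m and contact force between scope and cradle below 0.1 N and contact force between the fingers and scope above 1 N), for 0.1 s.
At the end, for the whole second after the job is handed in: Large mount seated in the wide well (5 mm sideways, 2.5 mm in height, 4.5 degrees), let go. Fingers hold the scope still, tail up within 11 degrees of upright, lens end 15 to 50 mm above the mount's top and within 15 mm of its centre sideways, touching neither mount nor cradle (horizontal distance between large_mount_center and wide_well below 0.005 m and z of large_mount_center in the frame of wide_well between 0.0145 and 0.0195 m and angle between large_mount_center's own z axis and vertical below 0.08 rad and contact force between each of the fingers, scope and large_mount below 0.1 N and angle between scope_center's own z axis and vertical below 0.2 rad and horizontal distance between scope_nose and large_mount_center below 0.015 m and z of scope_nose in the frame of large_mount_center between 0.032 and 0.067 m and contact force between the fingers and scope above 1 N and contact force between scope and cradle below 0.1 N and linear speed of scope below 0.02 m/s and angular speed of scope below 0.2 rad/s); the arm keeps its last pose, push and grip.
It fails at once if the small mount was moved (distance of small_mount_center from where it was at the start of the episode above 0.02 m).
It fails at once if the jar was moved (distance of jar from where it was at the start of the episode above 0.02 m).
It fails at once if the slide box was moved (distance of slide_box from where it was at the start of the episode above 0.02 m).
It also fails if it takes over 45 s, if anything falls off the work surface, if the arm or the gripper's body presses on something with over 40 N, if the wrist force passes 120 N, or if a joint passes its speed limit or range.

### The arm

A 6-joint arm with a two-finger parallel gripper is mounted at the origin on the work surface. World frame = base frame: x ahead of the robot, y to its left, z up, the work surface at z = 0. Lengths are in m, angles in rad, forces in N, time in s.
With the tool pointing down it reaches from about 0.4 to 0.825 m from the base axis. Payload 7 kg.
Tool frame: the origin (TCP) lies at the very end of the fingers, on their centre line; the grasp point (between the pads) lies 19 mm behind it; z points along the fingers, x is the direction in which the jaws open and shut, and the axes are right-handed (so a half turn about z gives the same grasp; the last joint's range is limited). The gripper opens to 85 mm and grips with 20 to 120 N. Pads are 22 mm wide; open, the fingers measure 114 mm over their backs; the gripper's body (76 mm by 85 mm) begins 54 mm behind the grasp point. The pads swing forward as they close: fully open they stand 13 mm farther back than shut.
Start: joints at [1.633, 0.359, 0.012, 0, -1.224, -0.288], TCP at [0.151, 0.658, 0.197] pointing down, gripper open.
Joint ranges: [-3.07, 3.07], [-1.43, 2.12], [-1.02, 1.25], [-3.03, 1.67], [-3.05, -0], [-3.03, 3.03]. Speed limits (rad/s): [2.39, 2.39, 3.01, 3.14, 3.14, 3.14].

### API

Orientations are given as a rotation vector (axis times angle).
In Python, from bench import observe, cams, workorder, nets gives the robot as it stands. The module is installed in compiled form; this text tells all that it offers.
- The arm moves only by the tool arm_command, never from a script. Its argument "motion" is a list of rows, each a list of 2 entries, a list of its own where there are three numbers: the shift along the tool's x, y, z in units of 25 mm (1.0 is 25 mm), then the turn about the tool's z in units of 0.08 rad (1.0 is 0.08 rad). A call has 1 to 20 rows; each row shifts and turns the commanded pose from where the row before left it, along the tool's axes as they then stand; what a row does not reach is not made up. A row lasts 1/12 s, in which the tool goes at most 41.7 mm and 7.16 degrees, less where a joint would pass 70% of its speed; a pose out of reach is approached as far as the arm can. A call with a number of a shift or a turn outside -1 to 1 is refused whole. A call with a gripper value outside its range is refused whole. "hand" is the closure, from 0 (fully open) to 1 (shut), set as the call begins (left out, the last holds). The fingers move at their own pace and stop on an object; "newtons" is the grip in N (left out, the last holds). Time passes only in rows, so rows that do not move let the fingers close. It gives the time, the measured TCP pose, the force and the opening at its end, in the units of the state.
- observe(): the state, without advancing time (a new reading comes with each control period).
- cams.get_image(name): name is "scene" or "top"; returns a dict with "color" (384x512x3 uint8, red, green, blue), "camera_matrix" (3x3 intrinsics, pixels), "distortion" ([k1, k2, p1, p2, k3] as OpenCV has them; the pictures are not rectified), "eye" and "rotation" of the camera in the world. Camera axes: x right, y down, z forward; pixel columns grow to the right and rows downward; lengths in m; the calibration is good to about 2 mm. A picture is of the moment at which its call begins. There is no depth.
- workorder.job_done(): hands the job in, once; it reports no verdict.
Trained networks look in a picture, given as the dict that the camera call returned (one of the last four; its "shot" number tells which), for a name from the list of things; names that differ only in an ending like _2 or _b are one class to them, and where a whole thing is asked for, a point or a joint stands for the part that bears it (a point fixed in the world has none). Each returns a list of dicts, best first, with "score" (0 to 1); they miss things now and then, are a little off and sometimes report something else, mostly with a low value. They report only what shows in the picture. A call takes as long as a camera call. They do not tell look-alikes from the thing itself.
- nets.look_for(thing, picture): "box" ([left, top, right, bottom] in pixels, round what is visible of it).
The state is a dict: "time_s": time; "joints": joint angles; "dq": joint speeds; "joint_torque": joint torques, N m; "eef_pos": TCP position; "tool_rot": TCP orientation; "wrist_force": force on the tool from outside, world axes, zero at the start; "ft_torque": the same for the moment, N m; "width": finger opening in m.
Only numpy, scipy, OpenCV 4.12 (cv2) and the standard library are available. Lean on these libraries where they do the work, as an engineer would, in place of code of your own. Each camera call takes 0.05 s, during which the arm holds its last target. There are 200 camera calls.

## Working session

There is one attempt and no reset: what is moved stays moved. The work goes in short steps, Python scripts to look and compute and a tool call to move; the robot and the scene stay as the last step left them, time stands still between calls to the robot, and variables do not carry over. Pictures are saved under pics/ and viewed, about 8 in all and at most 12, crops included, and the job is handed in when it is done.

Besides the shell and the picture viewer there is one more tool, called after "Request:" as name(argument=value, ...) on one line, values as JSON. arm_command: Moves the arm, as the interface text tells. Its arguments: {"type":"object","properties":{"motion":{"type":"array","items":{"type":"array"}},"hand":{"type":"number"},"newtons":{"type":"number"}},"required":["motion"]}

```bash
mkdir -p pics
cat > h.py <<'E'
import numpy as np, cv2
from bench import observe, cams, workorder, nets
def ray(im,px):
    p=cv2.undistortPoints(np.array([[px]],float),np.array(im["camera_matrix"]),np.array(im["distortion"]))[0,0]
    d=np.array(im["rotation"])@np.array([p[0],p[1],1.]); return np.array(im["eye"]),d
def atz(im,px,z):
    e,d=ray(im,px); return e+d*(z-e[2])/d[2]
def proj(im,P):
    R=np.array(im["rotation"]);P=np.atleast_2d(P);t=-R.T@np.array(im["eye"])
    return cv2.projectPoints(P.astype(float),cv2.Rodrigues(R.T)[0],t,np.array(im["camera_matrix"]),np.array(im["distortion"]))[0][:,0]
def save(im,n,crop=None,s=1):
    c=im["color"][:,:,::-1]
    if crop: c=c[crop[1]:crop[3],crop[0]:crop[2]]
    cv2.imwrite("pics/"+n,cv2.resize(c,None,fx=s,fy=s,interpolation=cv2.INTER_CUBIC))
E
python3 - <<'E'
from h import *
A=cams.get_image("scene");B=cams.get_image("top")
save(A,"a.png",None,1.5);save(B,"b.png",None,1.5)
for n,im in(("scene",A),("top",B)):
    print(n,np.round(im["eye"],3),np.round(im["rotation"],3).tolist())
    for t in ["large_mount_center","small_mount_center","wide_well","narrow_well","cradle","scope_center","jar","slide_box"]:
        try:
            for d in nets.look_for(t,im): print(t,np.round(d["box"]),round(d["score"],2), np.round(atz(im,[(d["box"][0]+d["box"][2])/2,(d["box"][1]+d["box"][3])/2],.03),3))
        except Exception as e: print(t,e)
print(observe())
E
```

```text
scene [ 0.815 -0.382  0.854] [-2.503, -0.711, 0.216]
large_mount_center invalid index to scalar variable.
small_mount_center invalid index to scalar variable.
wide_well invalid index to scalar variable.
narrow_well invalid index to scalar variable.
cradle invalid index to scalar variable.
scope_center invalid index to scalar variable.
jar invalid index to scalar variable.
slide_box invalid index to scalar variable.
top [0.408 0.002 1.383] [-2.153, 2.164, -0.133]
large_mount_center invalid index to scalar variable.
small_mount_center invalid index to scalar variable.
wide_well invalid index to scalar variable.
narrow_well invalid index to scalar variable.
cradle invalid index to scalar variable.
scope_center invalid index to scalar variable.
jar invalid index to scalar variable.
slide_box invalid index to scalar variable.
{'time_s': 0.9, 'joints': array([ 1.63307529e+00,  3.58569711e-01,  1.19141785e-02, -1.07438904e-06,
       -1.22412542e+00, -2.88128402e-01]), 'dq': array([ 0.0008461 , -0.00065257,  0.00014879,  0.00069483, -0.00012362,
        0.00193642]), 'joint_torque': array([ 2.43561323e-05, -5.82959497e+01,  2.93661726e+01,  6.94137543e+00,
       -4.78133115e-04, -4.42707417e-06]), 'eef_pos': array([0.15114988, 0.65783399, 0.19692783]), 'tool_rot': array([-1.95696435e+00,  2.45760957e+00,  2.06971467e-05]), 'wrist_force': array([ 0.31544978, -0.11837959,  0.33231685]), 'ft_torque': array([-0.00056193, -0.01380942,  0.0100138 ]), 'width': 0.08558557027968086}
```

The camera rotation is a rotation vector, so I'll fix the helper.

```bash
sed -i 's/np.array(im\["rotation"\])/cv2.Rodrigues(np.array(im["rotation"],float))[0]/' h.py
python3 - <<'E'
from h import *
import pickle
A=cams.get_image("scene");B=cams.get_image("top");pickle.dump((A,B),open("im0.pkl","wb"))
for n,im in(("scene",A),("top",B)):
    for t in ["large_mount_center","cradle","scope_center","jar","slide_box","wide_well"]:
        for d in nets.look_for(t,im): print(n,t,np.round(d["box"]),round(d["score"],2), np.round(atz(im,[(d["box"][0]+d["box"][2])/2,(d["box"][1]+d["box"][3])/2],.03),3))
E
```

```text
scene large_mount_center [154. 271. 172. 292.] 0.87 [ 0.479 -0.272  0.03 ]
scene cradle [297.  82. 333. 119.] 0.75 [0.511 0.437 0.03 ]
scene cradle [214. 143. 262. 183.] 0.61 [0.44  0.104 0.03 ]
scene scope_center [284. 116. 303. 129.] 0.5 [0.498 0.321 0.03 ]
scene jar [316. 162. 342. 196.] 0.96 [0.681 0.189 0.03 ]
scene slide_box [120. 316. 192. 384.] 0.97 [ 0.562 -0.398  0.03 ]
scene wide_well [186. 279. 234. 329.] 0.66 [ 0.602 -0.256  0.03 ]
scene wide_well [280. 114. 306. 128.] 0.41 [0.494 0.324 0.03 ]
top large_mount_center [159. 199. 175. 225.] 0.64 [0.526 0.274 0.03 ]
top large_mount_center [345. 222. 359. 231.] 0.5 [ 0.48 -0.27  0.03]
top cradle [207. 222. 238. 266.] 0.88 [0.431 0.111 0.03 ]
top cradle [148. 210. 188. 246.] 0.84 [0.479 0.271 0.03 ]
top cradle [ 94. 199. 130. 239.] 0.59 [0.507 0.441 0.03 ]
top scope_center [159. 202. 175. 223.] 0.77 [0.524 0.275 0.03 ]
top scope_center [376. 182. 420. 216.] 0.24 [ 0.562 -0.41   0.03 ]
top jar [189. 147. 211. 172.] 0.53 [0.682 0.179 0.03 ]
top slide_box [375. 184. 421. 214.] 0.7 [ 0.561 -0.41   0.03 ]
```

View pics/a.png

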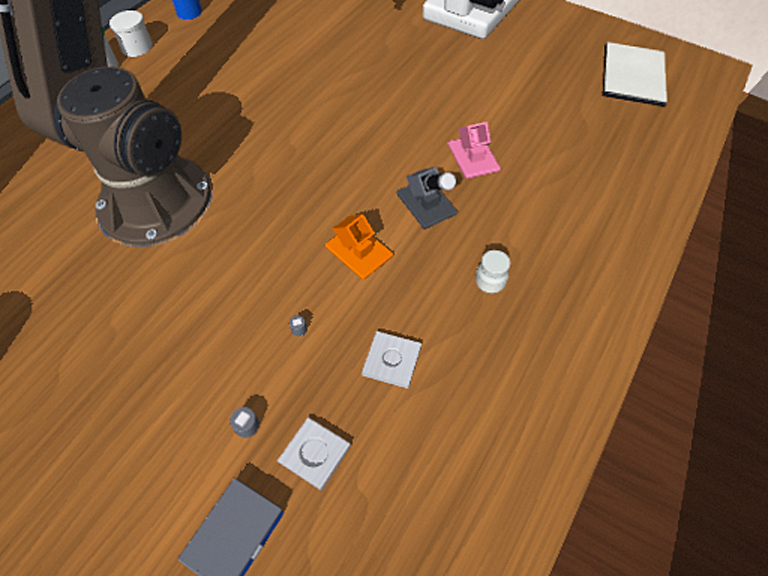

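View pics/b.png

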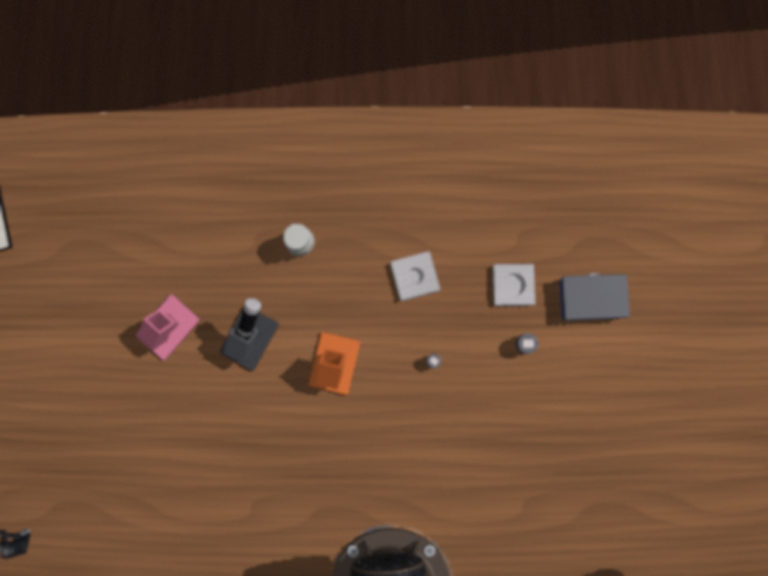

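Scene view (at 1.5x): the large mount is at (243,421), with the small mount at (297,324) as its look-alike. The wide-well plate is at (314,452) and the narrow-well plate at (392,358). The dark steel cradle holding the scope is at (428,195), and the orange (360,243) and pink (474,150) ones are decoys. My choices are the 243,421 mount, the 314,452 plate and the dark cradle. Next is one close crop to check them.

Run:
```python
from h import *
import pickle
A,B=pickle.load(open("im0.pkl","rb"))
def cr(im,x0,y0,w,h,s=5): return cv2.resize(im["color"][y0:y0+h,x0:x0+w,::-1],(w*s,h*s),interpolation=cv2.INTER_CUBIC)
r1=np.hstack([cr(A,145,268,95,62),cr(A,255,97,60,62)])
r2=np.hstack([cr(B,320,170,95,58),cr(B,140,190,60,58)])
cv2.imwrite("pics/c.png",np.vstack([r1,r2]))
for n,im,roi in (("A",A,(180,272,242,332)),("B",B,(322,170,362,210)),("Amount",A,(148,265,178,296))):
    x0,y0,x1,y1=roi;c=im["color"][y0:y1,x0:x1];hsv=cv2.cvtColor(c,cv2.COLOR_RGB2HSV)
    m=((hsv[...,1]<60)&(hsv[...,2]>60)).astype(np.uint8)
    k,l,s,ce=cv2.connectedComponentsWithStats(m);i=1+np.argmax(s[1:,4])
    cs=cv2.findContours((l==i).astype(np.uint8),cv2.RETR_EXTERNAL,cv2.CHAIN_APPROX_NONE)[0]
    h=cv2.convexHull(max(cs,key=len)); q=cv2.approxPolyDP(h,4,True)[:,0]+[x0,y0]
    print(n,s[i]+np.array([x0,y0,0,0,0]),ce[i]+[x0,y0],q.tolist())
    for p in q: print(np.round(atz(im,p.astype(float),.014),3))
```

```text
A [ 185  278   49   49 1287] [209.1965812  301.90986791] [[205, 278], [233, 296], [214, 326], [185, 307]]
[ 0.552 -0.209  0.014]
[ 0.633 -0.21   0.014]
[ 0.634 -0.289  0.014]
[ 0.554 -0.29   0.014]
B [328 176  29  28 787] [342.05336722 189.50952986] [[355, 176], [356, 202], [329, 203], [329, 176]]
[ 0.633 -0.286  0.014]
[ 0.555 -0.287  0.014]
[ 0.552 -0.205  0.014]
[ 0.634 -0.207  0.014]
Amount [153 271  18  21 267] [162.17977528 280.7340824 ] [[164, 271], [170, 288], [162, 291], [153, 281]]
[ 0.458 -0.248  0.014]
[ 0.496 -0.273  0.014]
[ 0.485 -0.289  0.014]
[ 0.451 -0.281  0.014]
```

View pics/c.png

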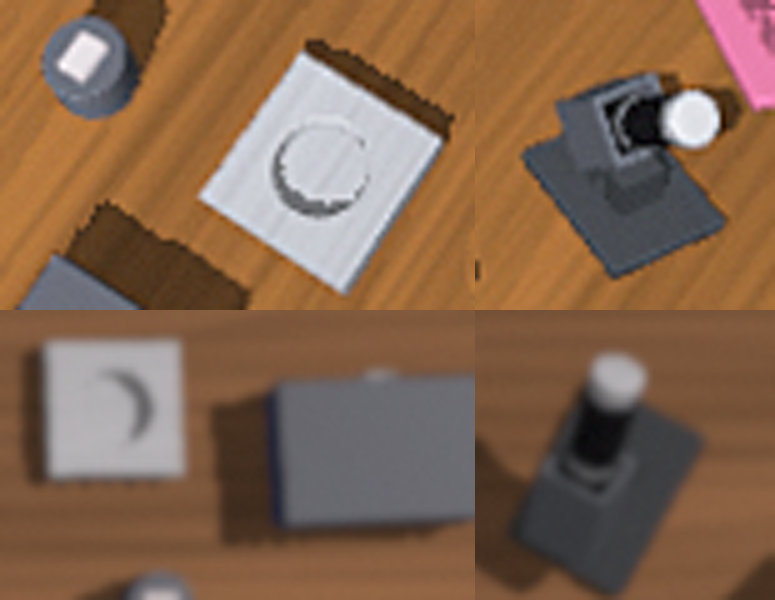

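The crop confirms the choice: the large grey mount with its pale patch, a wide well about as wide as that mount, and the dark grey cradle holding the black scope with its aluminium tail. Now I'll fit the poses.

Run:
```python
from h import *
import pickle
from scipy.optimize import least_squares
A,B=pickle.load(open("im0.pkl","rb"))
f=lambda u,v,x0,y0,ox,oy:[(u-ox+.5)/5-.5+x0,(v-oy+.5)/5-.5+y0]
ca=[f(u,v,255,97,475,0) for u,v in((523,155),(615,277),(725,220))]
cb=[f(u,v,140,190,475,310) for u,v in((705,437),(612,595),(512,530))]
for p in ca: print("A",np.round(atz(A,p,.01),3))
for p in cb: print("B",np.round(atz(B,p,.01),3))
print("tail A",np.round(f(691,120,255,97,475,0),1),"tail B",np.round(f(617,378,140,190,475,310),1))
# mount: bbox fit of cylinder
t=np.linspace(0,2*np.pi,72)
def cyl(x,y,r,z0,z1): return np.vstack([np.c_[x+r*np.cos(t),y+r*np.sin(t),0*t+z] for z in(z0,z1)])
def res(q,im,bb):
    P=proj(im,cyl(q[0],q[1],.02,0,.034)); return np.r_[P.min(0)-bb[:2],P.max(0)-bb[2:]]
print("mount A",least_squares(res,[.48,-.27],args=(A,np.array([152.5,270.5,170.7,291.5]))))
for im,roi in((B,(335,215,370,245)),):
    x0,y0,x1,y1=roi;print(cv2.cvtColor(im["color"],cv2.COLOR_RGB2HSV)[y0:y1:1,x0:x1,1][5:25])
```

```text
A [0.425 0.271 0.01 ]
A [0.52  0.218 0.01 ]
A [0.554 0.29  0.01 ]
B [0.519 0.223 0.01 ]
B [0.425 0.277 0.01 ]
B [0.463 0.338 0.01 ]
tail A [297.8 120.6] tail B [168.  203.2]
mount A      message: Both `ftol` and `xtol` termination conditions are satisfied.
     success: True
      status: 4
         fun: [-9.835e-01  1.523e-03  1.014e+00 -2.986e-02]
           x: [ 4.703e-01 -2.706e-01]
        cost: 0.9977829926041145
         jac: [[ 3.274e+02  2.757e+02]
               [ 2.157e+02 -3.433e+02]
               [ 3.239e+02  2.578e+02]
               [ 2.201e+02 -3.484e+02]]
        grad: [-1.933e-06 -1.081e-07]
  optimality: 1.9332581278064254e-06
 active_mask: [ 0.000e+00  0.000e+00]
        nfev: 4
        njev: 4
[[134 136 135 136 136 136 136 134 134 136 137 137 135 133 134 132 131 130
  132 133 134 136 134 137 135 137 136 135 135 135 137 136 136 135 136]
 [135 135 133 136 136 135 135 136 136 135 134 136 132 128 124 114 110 107
  113 121 128 132 135 136 137 138 137 135 137 136 137 137 137 135 134]
 [137 137 135 136 136 135 134 135 136 134 134 131 122 105  86  70  58  58
   65  79  
[... 1825 characters left out ...]
 140 137 133 133 128 109  85  60  54  48  53  59
   65  79  99 118 129 133 134 133 137 133 133 134 135 134 136 135 135]
 [136 138 133 135 139 137 138 137 131 134 137 129 126 120 118 113 114 113
  113 121 127 130 132 133 133 136 137 132 134 135 135 135 134 136 135]
 [138 138 133 136 136 135 140 134 132 137 135 137 135 133 134 134 133 131
  132 134 134 132 133 136 134 135 134 133 136 135 135 134 135 135 135]
 [138 138 133 141 136 136 136 138 137 135 134 135 137 135 136 136 137 136
  136 135 135 135 135 132 135 135 134 134 135 134 134 134 136 135 135]
 [137 135 138 133 135 136 135 136 137 135 133 134 135 135 135 137 134 135
  136 136 135 134 136 135 131 135 133 133 136 136 136 133 135 136 133]]
```

Run:
```python
from h import *
import pickle
from scipy.optimize import least_squares
A,B=pickle.load(open("im0.pkl","rb"))
t=np.linspace(0,2*np.pi,72)
def cyl(x,y,r,z0,z1): return np.vstack([np.c_[x+r*np.cos(t),y+r*np.sin(t),0*t+z] for z in(z0,z1)])
def res(q,im,bb):
    P=proj(im,cyl(q[0],q[1],.02,0,.034)); return np.r_[P.min(0)-bb[:2],P.max(0)-bb[2:]]
r=least_squares(res,[.48,-.27],args=(B,np.array([343.6,221.8,358.3,235.3])));print("mount B",r.x,r.fun)
# cradle: yaw and consistency with the tail cap
def tail(q,d=.130):
    c,s=np.cos(q[2]),np.sin(q[2]);k=-.03+d*.7071
    return np.array([q[0]+k*c,q[1]+k*s,.035+d*.7071])
for q in([.490,.2805,-.52],):
    print("tail",tail(q),proj(A,tail(q)),proj(B,tail(q)), "nose",tail(q,0))
e1,d1=ray(A,[297.8,120.6]);e2,d2=ray(B,[168.,203.2])
M=np.c_[d1,-d2];s=np.linalg.lstsq(M,e2-e1,rcond=None)[0];print("tail triang",e1+d1*s[0],e2+d2*s[1])
# sat image of A mount half-level bbox
S=cv2.cvtColor(A["color"],cv2.COLOR_RGB2HSV)[...,1].astype(float)[262:298,146:180]
m=S<(np.median(S)+15)/2; print(np.median(S)); 
big=cv2.resize(S,None,fx=4,fy=4,interpolation=cv2.INTER_LINEAR)<(np.median(S)+20)/2
k,l,st,ce=cv2.connectedComponentsWithStats(big.astype(np.uint8));i=1+np.argmax(st[1:,4]);x,y,w,h=st[i][:4]
bb=np.array([x/4-.5+146,y/4-.5+262,(x+w)/4-.5+146,(y+h)/4-.5+262]);r=least_squares(res,[.48,-.27],args=(A,bb));print("mount A",bb,r.x,r.fun)
```

```text
mount B [ 0.47486343 -0.268606  ] [-0.43891269 -0.27985615  0.43104932  0.2837296 ]
tail [0.54373797 0.24973169 0.126923  ] [[298.4434227  120.55968632]] [[169.15640741 202.47214764]] nose [0.46396542 0.2954064  0.035     ]
tail triang [0.54064558 0.25262021 0.1224073 ] [0.54218178 0.25372836 0.12279203]
165.0
mount A [152.75 270.5  172.5  291.5 ] [ 0.4723729  -0.26935434] [-0.20529882  0.01153396  0.21161948 -0.01725611]
```

```bash
cat >> h.py <<'E'
def st():
    o=observe();R=cv2.Rodrigues(np.array(o["tool_rot"],float))[0]
    print("t",round(o["time_s"],2),"tcp",np.round(o["eef_pos"],4),"psi",round(np.arctan2(R[1,0],R[0,0]),4),"F",np.round(o["wrist_force"],1),"w",round(o["width"],4),"q",np.round(o["joints"],2))
    return o,R
def plan(*pts,psi=None):
    o,R=st();p=np.array(o["eef_pos"])
    if psi is not None:
        a=np.arctan2(R[1,0],R[0,0]);print("turn units",round(-(psi-a)/.08,2))
        x=np.array([np.cos(psi),np.sin(psi),0]);R=np.c_[x,np.cross([0,0,-1],x),[0,0,-1]]
    for q in pts:
        d=R.T@(np.array(q)-p)/.025;n=int(np.ceil(max(abs(d).max(),np.linalg.norm(d)/1.6)))
        print(q,"total",np.round(d,2),"rows",n,"each",np.round(d/max(n,1),3));p=np.array(q)
E
python3 - <<'E'
from h import *
plan((.5,.15,.197),(.4735,-.269,.12),(.4735,-.269,.012),psi=-2.09)
E
```

```text
t 1.6 tcp [0.1511 0.6578 0.1969] psi -1.7966 F [ 0.1  0.2 -0.2] w 0.0854 q [ 1.63  0.36  0.01 -0.   -1.22 -0.29]
turn units 3.67
(0.5, 0.15, 0.197) total [ 10.71 -22.19  -0.  ] rows 23 each [ 0.466 -0.965 -0.   ]
(0.4735, -0.269, 0.12) total [15.08 -7.4   3.08] rows 16 each [ 0.942 -0.462  0.193]
(0.4735, -0.269, 0.012) total [0.   0.   4.32] rows 5 each [0.    0.    0.864]
```

Request:
arm_command(motion=[[[0,0,0],0.92],[[0,0,0],0.92],[[0,0,0],0.92],[[0,0,0],0.91],[[0.466,-0.965,0],0],[[0.466,-0.965,0],0],[[0.466,-0.965,0],0],[[0.466,-0.965,0],0],[[0.466,-0.965,0],0],[[0.466,-0.965,0],0],[[0.466,-0.965,0],0],[[0.466,-0.965,0],0],[[0.466,-0.965,0],0],[[0.466,-0.965,0],0],[[0.466,-0.965,0],0],[[0.466,-0.965,0],0],[[0.466,-0.965,0],0],[[0.466,-0.965,0],0],[[0.466,-0.965,0],0],[[0.466,-0.965,0],0]], hand=0)

```text
time_s: 3.27
eef_pos: [0.3943, 0.3033, 0.1972]
tool_rot: [-1.576, 2.717, 0.001]
wrist_force: [0.4, -0.4, -0.9]
width: 0.0855
```

Request:
arm_command(motion=[[[0.466,-0.965,0],0],[[0.466,-0.965,0],0],[[0.466,-0.965,0],0],[[0.466,-0.965,0],0],[[0.466,-0.965,0],0],[[0.466,-0.965,0],0],[[0.466,-0.965,0],0],[[0.94,-0.46,0.19],0],[[0.94,-0.46,0.19],0],[[0.94,-0.46,0.19],0],[[0.94,-0.46,0.19],0],[[0.94,-0.46,0.19],0],[[0.94,-0.46,0.19],0],[[0.94,-0.46,0.19],0],[[0.94,-0.46,0.19],0],[[0.94,-0.46,0.19],0],[[0.94,-0.46,0.19],0],[[0.94,-0.46,0.19],0],[[0.94,-0.46,0.19],0],[[0.94,-0.46,0.19],0]])

```text
time_s: 4.93
eef_pos: [0.4779, -0.1909, 0.1352]
tool_rot: [-1.576, 2.717, -0.001]
wrist_force: [0.6, 1.4, 0.4]
width: 0.0856
```

Run:
```python
from h import *
plan((.4735,-.269,.12),(.4735,-.269,.012))
```

```text
t 4.93 tcp [ 0.4779 -0.1909  0.1352] psi -2.0901 F [0.6 1.4 0.4] w 0.0856 q [ 0.    0.15 -0.43  0.   -1.    1.05]
(0.4735, -0.269, 0.12) total [ 2.8  -1.4   0.61] rows 3 each [ 0.933 -0.466  0.203]
(0.4735, -0.269, 0.012) total [0.   0.   4.32] rows 5 each [0.    0.001 0.864]
```

Request:
arm_command(motion=[[[0.93,-0.47,0.2],0],[[0.93,-0.47,0.2],0],[[0.94,-0.46,0.21],0],[[0,0,0.9],0],[[0,0,0.9],0],[[0,0,0.9],0],[[0,0,0.9],0],[[0,0,0.5],0],[[0,0,0.2],0],[[0,0,0],0],[[0,0,0],0]])

```text
time_s: 5.85
eef_pos: [0.4741, -0.2679, 0.0129]
tool_rot: [-1.577, 2.717, -0.001]
wrist_force: [0.6, 0.5, 0.5]
width: 0.0855
```

Run:
```python
from h import *
plan((.4735,-.269,.012))
A=cams.get_image("scene");save(A,"d.png",(130,230,260,330),6)
```

```text
t 5.85 tcp [ 0.4741 -0.2679  0.0129] psi -2.0899 F [0.6 0.5 0.5] w 0.0855 q [-0.15  0.34 -0.5   0.   -0.73  1.21]
(0.4735, -0.269, 0.012) total [ 0.05 -0.    0.04] rows 1 each [ 0.05  -0.002  0.037]
```

View pics/d.png

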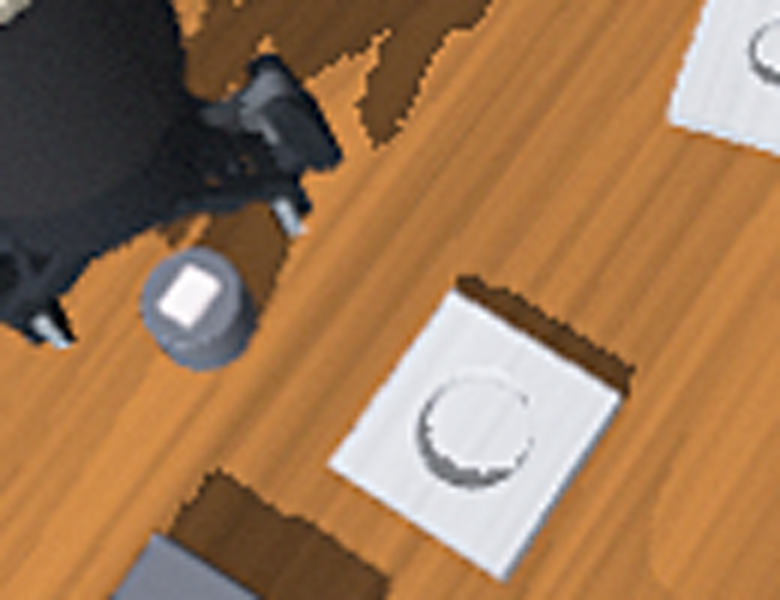

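Run:
```python
from h import *
A=cams.get_image("scene");o,R=st()
f=lambda P:np.round((proj(A,P)-[130,230]+.5)*6-.5)
p=np.array(o["eef_pos"])
for s in(-1,1):
    for z in (.0,.013,.026): print(s,z,f(p+R[:,0]*s*.0425+[0,0,z]), f(p+R[:,0]*s*.0425+[0,0,z]+R[:,1]*.011), f(p+R[:,0]*s*.0425+[0,0,z]-R[:,1]*.011))
print("mount top, mid",f([.4735,-.269,.034]),f([.4735,-.269,.017]))
```

```text
t 5.95 tcp [ 0.4746 -0.2679  0.0136] psi -2.0899 F [-0.3  0.2  0.4] w 0.0856 q [-0.15  0.34 -0.5   0.   -0.73  1.21]
-1 0.0 [[307. 263.]] [[296. 240.]] [[317. 286.]]
-1 0.013 [[301. 252.]] [[290. 229.]] [[311. 275.]]
-1 0.026 [[294. 240.]] [[284. 217.]] [[305. 264.]]
1 0.0 [[107. 361.]] [[ 98. 337.]] [[117. 385.]]
1 0.013 [[ 98. 351.]] [[ 89. 326.]] [[108. 375.]]
1 0.026 [[ 89. 340.]] [[ 79. 316.]] [[ 99. 365.]]
mount top, mid [[192. 296.]] [[202. 310.]]
```

Allowing for open fingertips standing higher, the fingers fit within the camera error, and both cameras agree on the mount. I'll close on it.

Request:
arm_command(motion=[[[0,0,0],0],[[0,0,0],0],[[0,0,0],0],[[0,0,0],0],[[0,0,0],0],[[0,0,0],0],[[0,0,0],0],[[0,0,0],0],[[0,0,0],0],[[0,0,0],0]], hand=1, newtons=40)

```text
time_s: 6.78
eef_pos: [0.4736, -0.2677, 0.0124]
tool_rot: [1.576, -2.717, -0.0]
wrist_force: [-0.3, -0.2, -0.4]
width: 0.0001
```

Request:
arm_command(motion=[[[0,0,-0.5],0],[[0,0,-0.8],0],[[0,0,-0.8],0],[[0,0,0],0],[[0,0,0],0]])

```text
time_s: 7.2
eef_pos: [0.4745, -0.2679, 0.066]
tool_rot: [-1.576, 2.716, -0.003]
wrist_force: [0.2, 0.5, -0.9]
width: 0.0001
```

Run:
```python
from h import *
o,R=st()
A=cams.get_image("scene");save(A,"e.png",(130,230,230,330),6)
f=lambda P:np.round((proj(A,P)-[130,230]+.5)*6-.5)
p=np.array(o["eef_pos"]);z0=p[2]-.0125
print("expected mount top centre, bottom",f(p+[0,0,.034-.0125]),f([p[0],p[1],z0]))
t=np.linspace(0,2*np.pi,72);P=np.vstack([np.c_[p[0]+.02*np.cos(t),p[1]+.02*np.sin(t),0*t+z] for z in(z0,z0+.034)])
print("bbox exp",f(P).min(0),f(P).max(0))
```

```text
t 7.2 tcp [ 0.4745 -0.2679  0.066 ] psi -2.0902 F [ 0.2  0.5 -0.9] w 0.0001 q [-0.15  0.27 -0.45  0.   -0.85  1.21]
expected mount top centre, bottom [[162. 247.]] [[184. 278.]]
bbox exp [107. 195.] [236. 329.]
```

View pics/e.png

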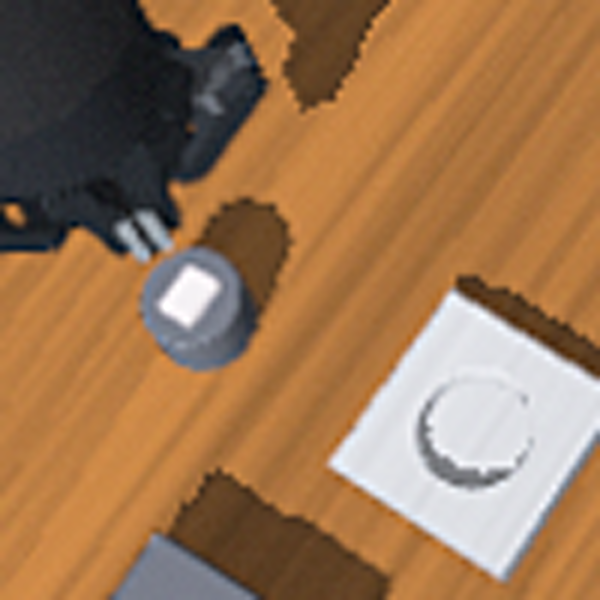

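The fingers shut on nothing (width 0) and the mount has not moved. In both pictures the real fingertips appear about 25 mm higher than the reported TCP suggests. I'll check this by touching the shut fingers down gently on bare table at (0.50,-0.19).

Run:
```python
from h import *
plan((.50,-.19,.066),(.5,-.19,.01))
im=cams.get_image("scene")
for t in["small_mount_center"]:
    for d in nets.look_for(t,im): print(t,np.round(d["box"]),d["score"],np.round(atz(im,[(d["box"][0]+d["box"][2])/2,(d["box"][1]+d["box"][3])/2],.014),3))
```

```text
t 7.25 tcp [ 0.4737 -0.2677  0.0651] psi -2.0904 F [-0.3 -0.8 -0.2] w -0.0 q [-0.15  0.27 -0.45 -0.   -0.85  1.21]
(0.5, -0.19, 0.066) total [-3.22  0.63 -0.04] rows 4 each [-0.805  0.157 -0.009]
(0.5, -0.19, 0.01) total [0.   0.   2.24] rows 3 each [0.    0.001 0.747]
small_mount_center [184. 283. 233. 326.] 0.43 [ 0.596 -0.256  0.014]
```

Request:
arm_command(motion=[[[-0.8,0.16,0],0],[[-0.8,0.16,0],0],[[-0.8,0.16,0],0],[[-0.8,0.16,0],0],[[0,0,0.7],0],[[0,0,0.7],0],[[0,0,0.6],0],[[0,0,0.1],0],[[0,0,0],0]])

```text
time_s: 8.1
eef_pos: [0.4981, -0.1903, 0.0109]
tool_rot: [1.575, -2.715, -0.003]
wrist_force: [-0.3, 0.4, 0.7]
width: -0.0002
```

Request:
arm_command(motion=[[[0,0,0.1],0],[[0,0,0.1],0],[[0,0,0.1],0],[[0,0,0],0]])

```text
time_s: 8.43
eef_pos: [0.4995, -0.1904, 0.0049]
tool_rot: [-1.576, 2.717, -0.0]
wrist_force: [0.5, -0.1, 0.6]
width: 0.0002
```

Request:
arm_command(motion=[[[0,0,0.1],0],[[0,0,0.1],0],[[0,0,0.08],0],[[0,0,0],0]])

```text
time_s: 8.77
eef_pos: [0.4992, -0.1903, -0.0025]
tool_rot: [1.576, -2.717, -0.001]
wrist_force: [-0.5, -0.1, -0.4]
width: 0.0001
```

Run:
```python
from h import *
o,R=st()
A=cams.get_image("scene");save(A,"f.png",(130,220,230,320),6)
f=lambda P:np.round((proj(A,P)-[130,220]+.5)*6-.5)
p=np.array(o["eef_pos"])
print([ (z,f(p+[0,0,z]).tolist()) for z in (0,.01,.02,.03)])
```

```text
t 8.77 tcp [ 0.4992 -0.1903 -0.0025] psi -2.0902 F [-0.5 -0.1 -0.4] w 0.0001 q [ 0.    0.35 -0.54 -0.   -0.69  1.05]
[(0, [[381.0, 260.0]]), (0.01, [[377.0, 252.0]]), (0.02, [[373.0, 242.0]]), (0.03, [[369.0, 233.0]])]
```

View pics/f.png

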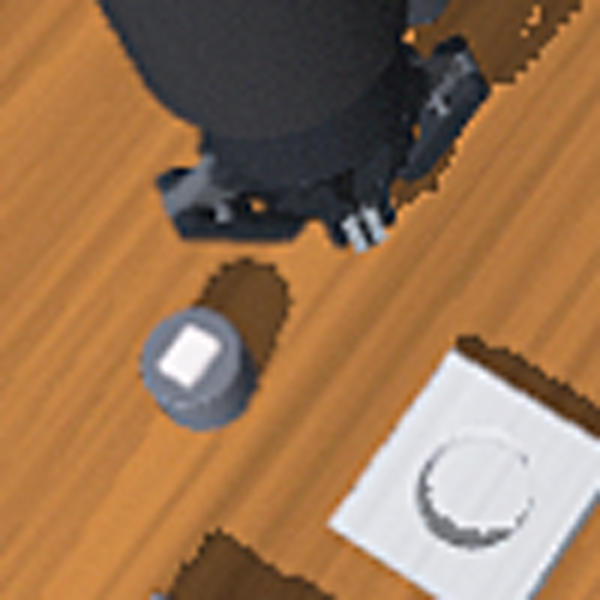

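Reported z is -2.5 mm with no contact, so the fingers really are higher than reported. I'll keep probing downward.

Request:
arm_command(motion=[[[0,0,0.1],0],[[0,0,0.1],0],[[0,0,0.1],0],[[0,0,0],0]])

```text
time_s: 9.15
eef_pos: [0.499, -0.1903, -0.0102]
tool_rot: [1.576, -2.717, -0.001]
wrist_force: [0.5, 0.5, 0.4]
width: 0.0
```

Request:
arm_command(motion=[[[0,0,0.1],0],[[0,0,0.08],0],[[0,0,0.08],0],[[0,0,0],0]])

```text
time_s: 9.48
eef_pos: [0.4992, -0.1903, -0.0166]
tool_rot: [1.576, -2.717, -0.001]
wrist_force: [-0.7, 0.5, 0.6]
width: 0.0004
```

Request:
arm_command(motion=[[[0,0,0.06],0],[[0,0,0.06],0],[[0,0,0.06],0],[[0,0,0],0]])

```text
time_s: 9.82
eef_pos: [0.4992, -0.1903, -0.0209]
tool_rot: [1.576, -2.717, -0.0]
wrist_force: [-1.2, 1.2, 0.8]
width: 0.0
```

Request:
arm_command(motion=[[[0,0,0.06],0],[[0,0,0.06],0],[[0,0,0.06],0],[[0,0,0],0]])

```text
time_s: 10.15
eef_pos: [0.4992, -0.1903, -0.0254]
tool_rot: [1.576, -2.717, -0.0]
wrist_force: [0.5, -0.2, 0.0]
width: -0.0001
```

Request:
arm_command(motion=[[[0,0,0.06],0],[[0,0,0.06],0],[[0,0,0.04],0],[[0,0,0],0]])

```text
time_s: 10.48
eef_pos: [0.4993, -0.1904, -0.0294]
tool_rot: [1.576, -2.717, -0.0]
wrist_force: [0.1, -1.3, 0.5]
width: -0.0001
```

Request:
arm_command(motion=[[[0,0,0.06],0],[[0,0,0.06],0],[[0,0,0],0]])

```text
time_s: 10.73
eef_pos: [0.4993, -0.1903, -0.0324]
tool_rot: [1.576, -2.717, -0.0]
wrist_force: [0.2, -0.7, -0.3]
width: -0.0001
```

Request:
arm_command(motion=[[[0,0,0.06],0],[[0,0,0.06],0],[[0,0,0],0]])

```text
time_s: 10.98
eef_pos: [0.4996, -0.1904, -0.0343]
tool_rot: [-1.577, 2.717, -0.001]
wrist_force: [-3.7, 1.8, 10.0]
width: 0.0006
```

Run:
```python
from h import *
o,R=st()
A=cams.get_image("scene");save(A,"g.png",(150,220,250,295),8)
f=lambda P:np.round((proj(A,P)-[150,220]+.5)*8-.5)
p=np.array(o["eef_pos"])
print([ (z,f(np.r_[p[:2],z]).tolist()) for z in (0,.01,.02,.03)])
```

```text
t 10.98 tcp [ 0.4996 -0.1904 -0.0343] psi -2.0897 F [-3.7  1.8 10. ] w 0.0006 q [ 0.    0.4  -0.56  0.   -0.61  1.05]
[(0, [[348.0, 345.0]]), (0.01, [[343.0, 333.0]]), (0.02, [[338.0, 321.0]]), (0.03, [[332.0, 309.0]])]
```

View pics/g.png

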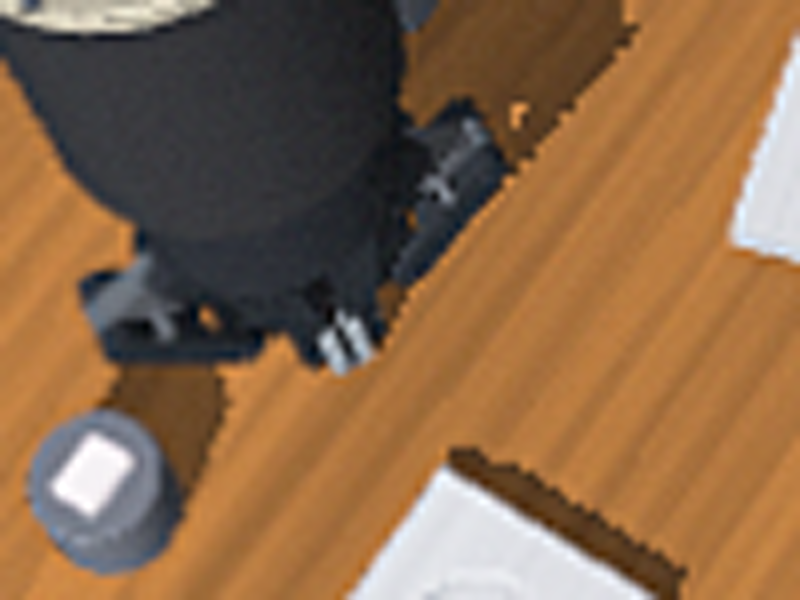

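Contact came at reported z of about -0.034 with 10 N. The real fingertips are therefore about 33.5 mm above the reported TCP, and sideways agreement is within about 3 mm. I'll apply that offset from here and grasp the mount again.

Request:
arm_command(motion=[[[0,0,-0.6],0],[[0,0,-0.8],0],[[0,0,-0.8],0],[[0.8,-0.17,0],0],[[0.8,-0.17,0],0],[[0.8,-0.18,0],0],[[0.8,-0.18,0],0],[[0,0,0],0],[[0,0,0],0],[[0,0,0.6],0],[[0,0,0.6],0],[[0,0,0.45],0],[[0,0,0],0],[[0,0,0],0]], hand=0)

```text
time_s: 12.2
eef_pos: [0.4747, -0.2679, -0.0217]
tool_rot: [1.577, -2.716, -0.001]
wrist_force: [0.7, -0.3, 0.4]
width: 0.0852
```

Request:
arm_command(motion=[[[0,0,0],0],[[0,0,0],0],[[0,0,0],0],[[0,0,0],0],[[0,0,0],0],[[0,0,0],0],[[0,0,0],0]], hand=1, newtons=40)

```text
time_s: 12.78
eef_pos: [0.4754, -0.2685, -0.0204]
tool_rot: [-1.576, 2.716, -0.001]
wrist_force: [-0.6, 1.8, 5.4]
width: 0.038
```

Request:
arm_command(motion=[[[0,0,-0.4],0],[[0,0,-0.7],0],[[0,0,-0.7],0],[[0,0,0],0],[[0,0,0],0]])

```text
time_s: 13.2
eef_pos: [0.4759, -0.2687, 0.0252]
tool_rot: [-1.575, 2.715, -0.003]
wrist_force: [0.1, 0.0, -1.3]
width: 0.0386
```

Run:
```python
from h import *
plan((.5935,-.248,.0245))
A=cams.get_image("scene");save(A,"i.png",(125,235,245,325),6)
```

```text
t 13.2 tcp [ 0.4759 -0.2687  0.0252] psi -2.0903 F [ 0.1  0.  -1.3] w 0.0386 q [-0.16  0.32 -0.49 -0.   -0.76  1.21]
(0.5935, -0.248, 0.0245) total [-3.05 -3.67  0.04] rows 4 each [-0.763 -0.919  0.011]
```

View pics/i.png

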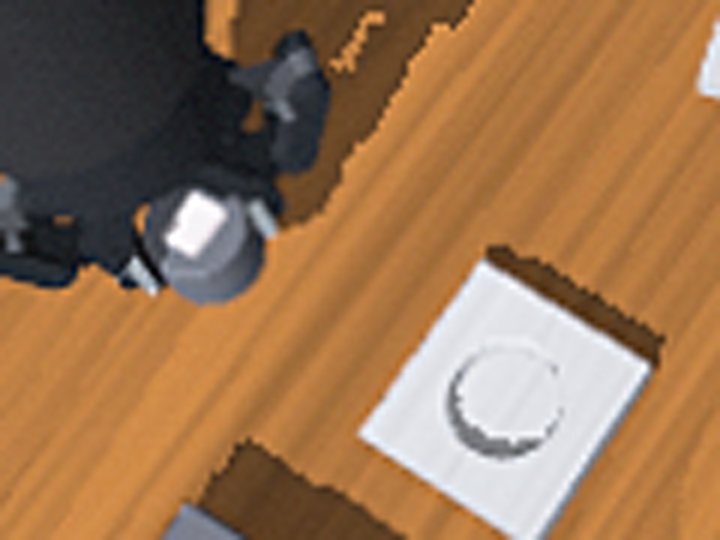

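The mount is held between the pads at crop (205,245), face up. I'll move it to hover over the wide well, then refine using the stone patch as a marker.

Request:
arm_command(motion=[[[-0.6,-0.72,0],0],[[-0.7,-0.84,0],0],[[-0.7,-0.84,0],0],[[-0.7,-0.84,0],0],[[-0.41,-0.5,0],0],[[0,0,0.5],0],[[0,0,0.4],0],[[0,0,0.12],0],[[0,0,0],0],[[0,0,0],0]])

```text
time_s: 14.08
eef_pos: [0.5935, -0.2476, -0.0023]
tool_rot: [1.575, -2.717, -0.001]
wrist_force: [0.5, -0.7, -0.8]
width: 0.0386
```

Run:
```python
from h import *
import pickle
A0,B0=pickle.load(open("im0.pkl","rb"))
A=cams.get_image("scene");o,R=st();pickle.dump(A,open("hover.pkl","wb"))
save(A,"j.png",(160,245,250,335),6)
def patch(im,roi,z):
    x0,y0,x1,y1=roi;c=im["color"][y0:y1,x0:x1];hsv=cv2.cvtColor(c,cv2.COLOR_RGB2HSV).astype(float)
    w=np.clip(hsv[...,2]-170,0,60)*(hsv[...,1]<60)
    yy,xx=np.mgrid[y0:y1,x0:x1];p=np.array([(w*xx).sum(),(w*yy).sum()])/w.sum()
    print("px",p,"n",(w>0).sum());return atz(im,p,z)
p0=patch(A0,(150,268,172,290),.034);print("patch0",p0)
# plate fit
S=cv2.cvtColor(A0["color"],cv2.COLOR_RGB2HSV).astype(float)[270:334,178:242]
big=cv2.resize(S[...,1],None,fx=4,fy=4,interpolation=cv2.INTER_LINEAR)<85
m=cv2.resize(S[...,2],None,fx=4,fy=4,interpolation=cv2.INTER_LINEAR)>195
k,l,s,ce=cv2.connectedComponentsWithStats((big&m).astype(np.uint8));i=1+np.argmax(s[1:,4])
h=cv2.convexHull(max(cv2.findContours((l==i).astype(np.uint8),0,1)[0],key=len));q=cv2.approxPolyDP(h,10,True)[:,0]
q=(q+.5)/4-.5+[178,270];c=np.array([atz(A0,x,.014) for x in q]);print(q.round(1).tolist(),c.round(4).tolist(),"plate",c.mean(0))
print("needed disp",c.mean(0)[:2]-np.array([.4724,-.2694]))
b=o["eef_pos"][2]+.0212
```

```text
t 14.13 tcp [ 0.5941 -0.2477 -0.0017] psi -2.0905 F [ 0.1  0.4 -1.3] w 0.0386 q [-0.09  0.49 -0.28  0.   -0.8   1.14]
px [160.97292724 278.7820643 ] n 57
patch0 [ 0.47221669 -0.26965092  0.034     ]
[[204.6, 278.6], [232.1, 295.6], [212.9, 324.9], [185.1, 306.9]] [[0.5522, -0.2111, 0.014], [0.6304, -0.2104, 0.014], [0.6308, -0.2882, 0.014], [0.5537, -0.2892, 0.014]] plate [ 0.59178027 -0.24972788  0.014     ]
needed disp [0.11938027 0.01967212]
```

View pics/j.png

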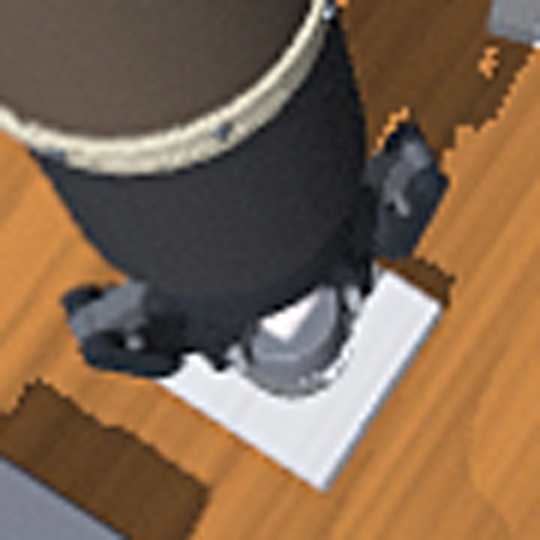

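Request:
arm_command(motion=[[[0,0,0.1],0],[[0,0,0.1],0],[[0,0,0.1],0],[[0,0,0.05],0],[[0,0,0],0]])

```text
time_s: 14.55
eef_pos: [0.5944, -0.2474, -0.0109]
tool_rot: [1.576, -2.717, -0.0]
wrist_force: [-1.3, -0.1, -2.0]
width: 0.0383
```

It has entered the well with no contact force. I'll lower it the rest of the way and release.

Request:
arm_command(motion=[[[0,0,0.08],0],[[0,0,0.06],0],[[0,0,0.04],0],[[0,0,0],0],[[0,0,0],0]])

```text
time_s: 14.97
eef_pos: [0.5948, -0.2474, -0.0144]
tool_rot: [-1.577, 2.717, -0.001]
wrist_force: [-2.7, 1.4, 5.0]
width: 0.0389
```

Request:
arm_command(motion=[[[0,0,0],0],[[0,0,0],0],[[0,0,0],0],[[0,0,0],0],[[0,0,0],0],[[0,0,0],0],[[0,0,-0.6],0],[[0,0,-1],0],[[0,0,-1],0],[[0,0,-1],0],[[0,0,-1],0],[[0,0,-1],0],[[0,0,0],0]], hand=0)

```text
time_s: 16.05
eef_pos: [0.5977, -0.2484, 0.1309]
tool_rot: [-1.575, 2.712, -0.01]
wrist_force: [0.9, 0.5, 1.2]
width: 0.0852
```

Run:
```python
from h import *
import pickle
from scipy.optimize import least_squares
A0,B0=pickle.load(open("im0.pkl","rb"))
d=np.array([.866,-.5])  # cradle x
seat=np.array([.490,.2805])-.03*d
g=lambda s,dz=0:tuple(np.round(np.r_[seat+d*s*.7071,.035+s*.7071-.019-.0335+dz],4))
print("grasp tcp at s=.108:",g(.108))
plan(g(.108,.10),g(.108))
A=cams.get_image("scene");S=cv2.cvtColor(A["color"],cv2.COLOR_RGB2HSV).astype(float)
save(A,"k.png",(170,255,250,335),6)
```

```text
grasp tcp at s=.108: (np.float64(0.5302), np.float64(0.2573), np.float64(0.0589))
t 16.05 tcp [ 0.5977 -0.2484  0.1309] psi -2.0893 F [0.9 0.5 1.2] w 0.0852 q [-0.09  0.35 -0.15  0.   -1.06  1.14]
(np.float64(0.5302), np.float64(0.2573), np.float64(0.1589)) total [-16.23  12.36  -1.19] rows 17 each [-0.955  0.727 -0.07 ]
(np.float64(0.5302), np.float64(0.2573), np.float64(0.0589)) total [0.01 0.03 4.  ] rows 4 each [0.002 0.008 1.   ]
```

View pics/k.png

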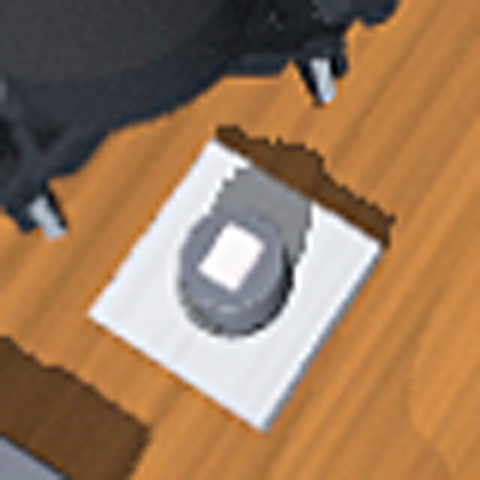

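The mount sits in the well, concentric and level, with the fingers clear. Next is the scope.

Request:
arm_command(motion=[[[-0.958,0.725,-0.07],0],[[-0.958,0.725,-0.07],0],[[-0.958,0.725,-0.07],0],[[-0.958,0.725,-0.07],0],[[-0.958,0.725,-0.07],0],[[-0.958,0.725,-0.07],0],[[-0.958,0.725,-0.07],0],[[-0.958,0.725,-0.07],0],[[-0.958,0.725,-0.07],0],[[-0.958,0.725,-0.07],0],[[-0.958,0.725,-0.07],0],[[-0.958,0.725,-0.07],0],[[-0.958,0.725,-0.07],0],[[-0.958,0.725,-0.07],0],[[-0.958,0.725,-0.07],0],[[-0.958,0.725,-0.07],0],[[-0.958,0.725,-0.07],0],[[0,0,0],0],[[0,0,0],0]])

```text
time_s: 17.68
eef_pos: [0.5285, 0.2602, 0.1535]
tool_rot: [1.579, -2.714, 0.0]
wrist_force: [0.4, -0.7, -1.0]
width: 0.0855
```

Run:
```python
from h import *
plan((.5317,.2578,.0589),psi=-2.094)
A=cams.get_image("scene");save(A,"l.png",(230,60,330,160),6)
f=lambda P:np.round((proj(A,P)-[230,60]+.5)*6-.5)
```

```text
t 17.68 tcp [0.5285 0.2602 0.1535] psi -2.0879 F [ 0.4 -0.7 -1. ] w 0.0855 q [ 0.79  0.25 -0.24 -0.   -1.08  0.26]
turn units 0.08
(0.5317, 0.2578, 0.0589) total [ 0.02 -0.16  3.78] rows 4 each [ 0.005 -0.04   0.946]
```

Request:
arm_command(motion=[[[0,-0.16,0],0.08],[[0,0,0.8],0],[[0,0,0.9],0],[[0,0,0.9],0],[[0,0,0.8],0],[[0,0,0.38],0],[[0,0,0],0],[[0,0,0],0]])

```text
time_s: 18.4
eef_pos: [0.5332, 0.2562, 0.0603]
tool_rot: [1.566, -2.723, 0.001]
wrist_force: [0.4, -0.0, 0.5]
width: 0.0853
```

Request:
arm_command(motion=[[[0,0,0],0],[[0,0,0],0],[[0,0,0],0],[[0,0,0],0],[[0,0,0],0],[[0,0,0],0],[[0,0,0],0],[[0,0,0],0]], hand=1, newtons=30)

```text
time_s: 19.07
eef_pos: [0.5331, 0.257, 0.0608]
tool_rot: [-1.568, 2.722, -0.001]
wrist_force: [0.5, -2.2, 6.5]
width: 0.0292
```

The scope is gripped at width 29 mm, about 110 mm from its nose. The tool can't tilt, so I'll pull it out along the slope until only about 8 mm is in the mouth. Then I'll swing the grip in an arc so the mouth's upper edge turns the scope upright between the pads. First, the arc steps.

Run:
```python
from h import *
st()
L=110.5
def G(a):
    a=np.radians(a);c=np.array([47,17-8*np.tan(a)]);g=c+15*np.array([np.sin(a),-np.cos(a)])+L*np.array([np.cos(a),np.sin(a)])
    return g
A=np.arange(0,52,4);g=np.array([G(a) for a in A]);d=np.diff(g,axis=0)*.7071/25
# +x cradle=(du-dv), up=(du+dv); tool y=-x, z=-up
for a,(du,dv) in zip(A[1:],d): print(a,np.round([-(du-dv),-(du+dv)],2))
```

```text
t 19.07 tcp [0.5331 0.257  0.0608] psi -2.0961 F [ 0.5 -2.2  6.5] w 0.0292 q [ 0.78  0.34 -0.35  0.   -0.88  0.27]
4 [ 0.18 -0.23]
8 [ 0.2  -0.21]
12 [ 0.21 -0.19]
16 [ 0.23 -0.18]
20 [ 0.24 -0.16]
24 [ 0.25 -0.14]
28 [ 0.26 -0.12]
32 [ 0.27 -0.1 ]
36 [ 0.27 -0.08]
40 [ 0.28 -0.05]
44 [ 0.28 -0.03]
48 [ 0.28 -0.  ]
```

Request:
arm_command(motion=[[[0,-0.2,-0.2],0],[[0,-0.3,-0.3],0],[[0,-0.35,-0.35],0],[[0,-0.3,-0.3],0],[[0,-0.18,-0.18],0],[[0,0,0],0],[[0,0,0],0]])

```text
time_s: 19.65
eef_pos: [0.5622, 0.2402, 0.0939]
tool_rot: [-1.566, 2.722, 0.0]
wrist_force: [0.0, -0.1, 0.9]
width: 0.0295
```

Request:
arm_command(motion=[[[0,0.18,-0.23],0],[[0,0.2,-0.21],0],[[0,0.21,-0.19],0],[[0,0.23,-0.18],0],[[0,0.24,-0.16],0],[[0,0.25,-0.14],0],[[0,0,0],0]])

```text
time_s: 20.23
eef_pos: [0.5328, 0.2579, 0.1225]
tool_rot: [-1.568, 2.72, 0.001]
wrist_force: [0.8, -0.5, -1.2]
width: 0.0291
```

Request:
arm_command(motion=[[[0,0.26,-0.12],0],[[0,0.27,-0.1],0],[[0,0.27,-0.08],0],[[0,0.28,-0.05],0],[[0,0.28,-0.03],0],[[0,0.14,0],0],[[0,0,0],0],[[0,0,0],0]])

```text
time_s: 20.9
eef_pos: [0.5003, 0.276, 0.1305]
tool_rot: [1.568, -2.722, -0.001]
wrist_force: [2.0, -0.7, -0.3]
width: 0.0293
```

Run:
```python
from h import *
o,R=st()
A=cams.get_image("scene");save(A,"m.png",(250,70,325,145),8)
f=lambda P:np.round((proj(A,P)-[250,70]+.5)*8-.5)
p=np.array(o["eef_pos"])+[0,0,.0335+.019]
print("grip,nose-if-upright,tail",f(p),f(p-[0,0,.1105]),f(p+[0,0,.0195]))
```

```text
t 20.9 tcp [0.5003 0.276  0.1305] psi -2.0961 F [ 2.  -0.7 -0.3] w 0.0293 q [ 0.85  0.24 -0.31 -0.   -1.02  0.2 ]
grip,nose-if-upright,tail [[326. 187.]] [[306. 420.]] [[330. 141.]]
```

View pics/m.png

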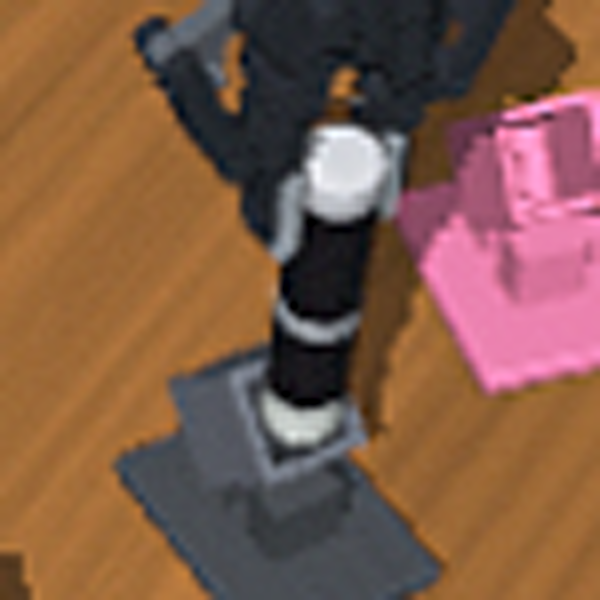

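The scope is nearly upright, with its lens end still just inside the sleeve mouth (white collar at crop (300,420), tail at (345,163)). I'll estimate the remaining lean.

Run:
```python
from h import *
from scipy.optimize import least_squares
o,R=st();A=cams.get_image("scene");f=lambda P:(proj(A,P)-[250,70]+.5)*8-.5
p=np.array(o["eef_pos"])+[0,0,.0525];d=-R[:,1];j=R[:,0]
def ends(q,L=.1105):
    a=d*np.sin(q[2])+j*np.sin(q[3]);a=a+[0,0,np.sqrt(1-a@a)];b=np.r_[q[0],q[1],0]
    return p+b-a*L,p+b+a*(.130-L)
S=cv2.cvtColor(A["color"],cv2.COLOR_RGB2GRAY)
for tail,nose in (((345,163),(300,425)),((347,160),(302,420)),((345,163),(298,432))):
    r=least_squares(lambda q:np.r_[f(ends(q)[0])[0]-nose,f(ends(q)[1])[0]-tail],[0,0,0,0])
    print(np.round(r.x[:2],4),"lean d, jaw deg",np.round(np.degrees(r.x[2:]),1))
```

```text
t 20.95 tcp [0.5004 0.2758 0.1304] psi -2.0964 F [ 1.3 -0.4 -0.5] w 0.0292 q [ 0.85  0.24 -0.31 -0.   -1.02  0.2 ]
[ 0.0073 -0.0056] lean d, jaw deg [ 4.2 -1. ]
[ 0.0071 -0.004 ] lean d, jaw deg [ 4.6 -0.8]
[ 0.0075 -0.0061] lean d, jaw deg [ 3.1 -2. ]
```

Request:
arm_command(motion=[[[0,0.14,0],0],[[0,0.15,0],0],[[0,0,0],0],[[0,0,0],0]])

```text
time_s: 21.33
eef_pos: [0.4944, 0.2792, 0.1307]
tool_rot: [-1.568, 2.722, -0.0]
wrist_force: [3.3, -0.7, -0.6]
width: 0.0295
```

Request:
arm_command(motion=[[[0,-0.1,-0.1],0],[[0,-0.3,-0.4],0],[[0,-0.3,-0.6],0],[[0,-0.3,-0.8],0],[[0,-0.3,-0.8],0],[[0,0,-0.8],0],[[0,0,-0.4],0],[[0,0,0],0],[[0,0,0],0]], newtons=60)

```text
time_s: 22.08
eef_pos: [0.5223, 0.2629, 0.2281]
tool_rot: [-1.567, 2.722, 0.001]
wrist_force: [-0.9, -0.6, -2.2]
width: 0.0287
```

Run:
```python
from h import *
plan((.5945,-.2475,.20),(.5945,-.2475,.13))
```

```text
t 22.08 tcp [0.5223 0.2629 0.2281] psi -2.0969 F [-0.9 -0.6 -2.2] w 0.0287 q [ 0.8   0.19 -0.14 -0.   -1.23  0.25]
(0.5945, -0.2475, 0.2) total [ 16.21 -12.75   1.1 ] rows 17 each [ 0.953 -0.75   0.065]
(0.5945, -0.2475, 0.13) total [ 0.  -0.   2.8] rows 3 each [ 0.001 -0.001  0.933]
```

Request:
arm_command(motion=[[[0.3,-0.24,0],0],[[0.6,-0.47,0.06],0],[[0.9,-0.71,0.06],0],[[0.95,-0.75,0.06],0],[[0.95,-0.75,0.06],0],[[0.95,-0.75,0.06],0],[[0.95,-0.75,0.06],0],[[0.95,-0.75,0.06],0],[[0.95,-0.75,0.06],0],[[0.95,-0.75,0.06],0],[[0.95,-0.75,0.06],0],[[0.95,-0.75,0.06],0],[[0.95,-0.75,0.06],0],[[0.95,-0.75,0.06],0],[[0.95,-0.75,0.06],0],[[0.95,-0.75,0.06],0],[[0.95,-0.75,0.06],0],[[0.7,-0.54,0.06],0],[[0.41,-0.29,0.06],0],[[0,0,0],0]])

```text
time_s: 23.75
eef_pos: [0.5935, -0.2498, 0.1988]
tool_rot: [1.563, -2.722, -0.004]
wrist_force: [-0.3, 0.4, -1.5]
width: 0.0286
```

Request:
arm_command(motion=[[[0,0,0.5],0],[[0,0,0.5],0],[[0,0,0.4],0],[[0,0,0.3],0],[[0,0,0],0],[[0,0,0],0]])

```text
time_s: 24.25
eef_pos: [0.5947, -0.2472, 0.1583]
tool_rot: [1.568, -2.721, -0.001]
wrist_force: [-0.3, -0.4, -1.3]
width: 0.0292
```

Run:
```python
from h import *
o,R=st();A=cams.get_image("scene")
save(A,"n.png",(165,215,265,315),8)
f=lambda P:np.round((proj(A,P)-[165,215]+.5)*8-.5)
p=np.array(o["eef_pos"]);b=p+[0,0,.0525]
print("grip/nose/tail exp",f(b),f(b-[0,0,.1105]),f(b+[0,0,.0195]),"nose z",b[2]-.1105)
for z in(.04,.06,.07,.08):print("mount axis",z,f([.592,-.249,z]))
```

```text
t 24.25 tcp [ 0.5947 -0.2472  0.1583] psi -2.0959 F [-0.3 -0.4 -1.3] w 0.0292 q [-0.09  0.33 -0.11  0.   -1.12  1.14]
grip/nose/tail exp [[263. 456.]] [[326. 601.]] [[250. 426.]] nose z 0.10030379399058335
mount axis 0.04 [[343. 666.]]
mount axis 0.06 [[334. 645.]]
mount axis 0.07 [[329. 635.]]
mount axis 0.08 [[325. 624.]]
```

View pics/n.png

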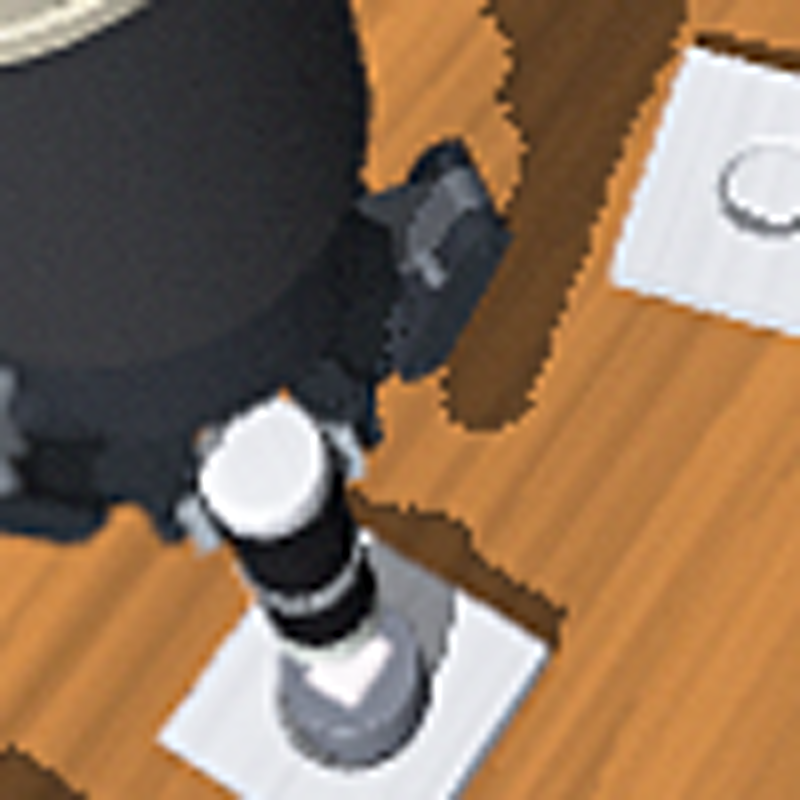

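The scope hangs upright over the seated mount: tail at crop (262,455), lens collar at (340,640) just above the stone patch. The image offset has two possible readings: the scope sits about 9 mm forward in the grip, or about 23 mm lower. Lowering 16 mm and shifting back 4.5 mm meets the tolerances either way. I'll do that and check with the nets.

Request:
arm_command(motion=[[[0,0.09,0.16],0],[[0,0.09,0.16],0],[[0,0,0.16],0],[[0,0,0.16],0],[[0,0,0],0],[[0,0,0],0],[[0,0,0],0]])

```text
time_s: 24.88
eef_pos: [0.5911, -0.2454, 0.1427]
tool_rot: [1.568, -2.722, 0.0]
wrist_force: [0.5, -0.1, -1.1]
width: 0.0286
```

Run:
```python
from h import *
o,R=st();A=cams.get_image("scene");B=cams.get_image("top")
t=np.linspace(0,2*np.pi,60)
for n,im in(("A",A),("B",B)):
    for th in("scope_center","large_mount_center"):
        for k in nets.look_for(th,im): print(n,th,np.round(k["box"],1),round(k["score"],2))
p=np.array(o["eef_pos"])+[0,0,.0525];d=-R[:,1]
for h,(sd,sz) in {"H1":(.009,0),"H2":(0,-.023),"H0":(0,0)}.items():
  for ln in(-4,0,4):
    a=d*np.sin(np.radians(ln))+[0,0,np.cos(np.radians(ln))];c=p+d*sd+[0,0,sz]
    P=np.vstack([c+a*s+.015*(np.outer(np.cos(t),R[:,0])+np.outer(np.sin(t),np.cross(a,R[:,0]))) for s in(-.1105,.0195)])
    q=proj(A,P);print(h,ln,"A box",np.r_[q.min(0),q.max(0)].round(1))
# black/white column profile for cap and black body
V=cv2.cvtColor(A["color"],cv2.COLOR_RGB2HSV)[...,2]; print(V[268:316,188:216:1][::2])
```

```text
t 24.88 tcp [ 0.5911 -0.2454  0.1427] psi -2.0966 F [ 0.5 -0.1 -1.1] w 0.0286 q [-0.09  0.34 -0.14  0.   -1.09  1.13]
A scope_center [190.9 268.1 212.5 298.1] 0.9
A large_mount_center [203.  290.9 217.3 309.6] 0.76
B large_mount_center [147.  204.3 184.9 245.6] 0.21
H1 -4 A box [189.6 265.  215.7 304. ]
H1 0 A box [189.8 265.4 214.2 300.9]
H1 4 A box [190.1 265.9 212.7 297.8]
H2 -4 A box [189.8 265.4 215.1 303.2]
H2 0 A box [190.  265.8 213.7 300.2]
H2 4 A box [190.3 266.2 212.2 297.2]
H0 -4 A box [187.7 260.9 213.9 300.2]
H0 0 A box [187.9 261.3 212.5 297.2]
H0 4 A box [188.2 261.8 211.  294.1]
[[ 58  56  55  50  49  56  52 186 178 252 244 240 239 244 252 212  80  75
   55  56  65  44  56  53 159 192 179 177]
 [ 61  50 117 126 146 136 250 247 240 238 240 237 238 238 239 246 250  66
  162 206 214  57  19  60  51 190 178 175]
 [ 54  37 145 150 129 246 244 238 237 238 239 241 239 239 238 241 254 150
   31  88 126 210  81 127 189 180 176 186]
 [ 50  44 104 190 254 247 241 241 238 237 239 240 241 239 240 245 255 168
   57  38 204 206 175 177 178 178 188 194]
 [ 48  27 135 255 251 245 242
[... 1611 characters left out ...]
246 239 237 233 232 235 239 238 238 236 244 221 154 127 153 154 152 151
  150 146 147 147 148 152 156 162 121  98]
 [237 234 232 234 235 238 239 237 237 237 238 242 211 156 110 127 144 138
  166 187 182 164 139 142 123 119 111 100]
 [244 237 236 238 238 238 238 237 238 235 236 237 244 207 138 128 112 129
  141 140 137 135 132 133 126 115  96 148]
 [202 223 255 249 243 238 237 235 235 234 235 237 239 234 236 247 211 135
  111 129 119 113  99  91 163 239 245 241]
 [194 187 187 193 216 253 246 238 236 237 238 235 230 231 238 238 237 240
  242 243 241 242 241 242 239 240 233 233]
 [189 189 191 189 184 179 189 215 252 246 236 231 234 238 236 235 236 237
  236 233 235 236 237 236 234 232 234 237]]
```

The detected scope box matches an upright scope, with at most about 4° of lean. Its lens end is within about 4 mm of the mount axis under both readings, and the wrist force of -1.1 N is just the scope's weight. I'll let it settle and hand in.

Request:
arm_command(motion=[[[0,0,0],0],[[0,0,0],0],[[0,0,0],0],[[0,0,0],0]])

```text
time_s: 25.52
eef_pos: [0.591, -0.2453, 0.1427]
tool_rot: [-1.568, 2.722, 0.0]
wrist_force: [-0.3, -1.7, -2.0]
width: 0.0285
```

Run:
```python
from h import *
o,R=st();print(np.round(o["dq"],3));print(workorder.job_done())
```

```text
t 25.52 tcp [ 0.591  -0.2453  0.1427] psi -2.0966 F [-0.3 -1.7 -2. ] w 0.0285 q [-0.09  0.34 -0.14 -0.   -1.09  1.13]
[-0.001 -0.001 -0.001 -0.    -0.001 -0.   ]
the job is handed in; nothing more can be done
None
```

I seated the large mount in the wide well, stone face up, and let go of it. Then I drew the scope out of the steel cradle and turned it upright. I handed in while still holding it, lens end down, over the mount. The hand-in gave no verdict. The clock read about 25.5 s of the 45 s.

- **Fingertip offset:** the real fingertips were about 33 mm higher than the reported tool position. My first grasp closed on nothing without moving the mount. I found the offset by touching the table lightly (10 N) and corrected for it from then on.
- **Turning the scope:** the moves can't tilt the tool, so I pushed the scope's lens end against the rim of the cradle sleeve until it swung upright between the pads.
- **Mount check:** it went into the well without force, met the floor at about the expected height, and the picture after release shows it level and centred.
- **Scope check:** the arm was still, the grip read 28.5 mm and the wrist force was about the scope's own weight. Lean is about 0–4° by the camera, and the lens end is within about 4 mm of the mount's centre.
- **Unresolved:** one camera could not tell how high the lens is; it is somewhere between 21 and 44 mm above the mount. The scope either sits about 9 mm forward in the grip or about 23 mm lower than planned. I chose a pose that meets the 15–50 mm limit either way.
- **Not checked:** the top camera did not detect the scope at the end. I did not re-measure the small mount, jar or slide box, but kept the moves clear of them.

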